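Pack the control-vial carrier and clip its hold-down bar

TASK

Pack the vial carrier for transport: lay the timer flat, buttons up, in the square well at the bottom, set the vial block upright in the channel that crosses above it, and last fit the hold-down bar across the block, its tongue hooked under the keeper pin and its other end pressed down, firmly but without brute force, until the spring latch snaps over it, so that everything sits level and fully home. Do not push about the forceps and the pen that lie near the parts.

Things in the scene. Friction and masses are not known exactly. Their poses are not given: they have to be found in the camera images.
- carrier: Light-grey plastic carrier tray, 226 x 212 mm, fixed to the bench. Origin: centre of its underside; x runs from its latch end to its keeper end, y along the block channel, z up. The other points of the carrier have the same axes. Tallest parts: latch tab 86 mm, keeper 73 mm, cradle walls 44 mm.
- well (a point): Middle of the carrier's square timer well, on its floor (z = 3 mm of the carrier). Side rails 17 mm high at x = +-36 mm, end blocks at y = +-36 mm. A slot 36 mm wide in x runs from the well out to y = +-70 mm, down to the floor: room for fingers that hold the timer by its +-y sides.
- channel (a point): Middle of the block channel, level with the ledges the block rests on (20 mm above the well's floor). End walls 21 mm high, inner faces at y = +-85 mm; side cheeks as high, inner faces at x = +-25 mm, only for |y| from 42 to 88 mm: between them the sides are open for fingers.
- keeper (a point): Middle of the gap under the keeper's cross pin (6 mm thick, along y), at x = 79, z = 62 mm of the carrier. Seat 4 mm below this point, pin's underside 4 mm above it, back stop for the tongue 9 mm to +x, side cheeks with inner faces at y = +-13.5 mm. The tongue goes in from the -x side; the seat begins 9 mm to -x.
- seat (a point): Point in the middle of the carrier, level with the two seats that carry the bar (z = 58 mm of the carrier). The latch-end seat lies at x = -83 to -70 mm from it, between guide ears 7 mm high with inner faces at y = +-18.5 mm.
- timer_c (a point): Digital timer, white square box 66 x 66 x 19 mm, lying on its back with display and buttons up. Point: its centre, 9 mm above its underside; x and y along its sides, z up. About 0.07 kg.
- block_c (a point): Grey foam vial block, 44 mm (x) x 164 mm (y) x 34 mm high, with six capped vials fixed in it that reach 51 mm above its underside (caps at x = 0, y = +-28, +-47, +-65 mm; the middle is free). Either way round will do. Point: centre of the block, 17 mm above its underside; z up. About 0.09 kg.
- bar_grip (a point): Hold-down bar: flat aluminium plate 30 mm wide, 5 mm thick, with a black upright grip 54 mm long (x), 14 mm wide (y), from 5 to 37 mm above the plate's underside. Point: centre of the grip, 21 mm above the underside. x points to the tongue; the plate reaches 45 mm to -x (end that goes under the latch). About 0.14 kg. Fitted: 40 mm to -x of and 21 mm above the seat point, 2 to 3 mm of play.
- bar_tongue (a point): Tip of the bar's tongue, 126 mm to +x of the grip's centre, at half its thickness (2 mm above the bar's underside); axes as the bar's. The tongue is the last 20 mm of the bar, 20 mm wide and 4 mm thick.
- latch_nose (a point): Tip of the latch's nose, on its underside; at rest 80 mm to -x of and 7 mm above the seat point. The nose is 20 mm wide; its top slopes up and outwards (60 deg to the level), 14 mm high. It hangs over the bar's end when that is home, so a level bar cannot be slid in: the latch end has to come down from above.
- latch (a joint): Angle of the spring latch leaf, rad: 0 at rest, growing as the nose is pushed outwards (to -x); it springs back. Pressing the bar's end down on the sloping nose drives it out to about 0.2 (some 6 to 16 N at the bar's grip), then it snaps back over the plate. Pressing much beyond 25 N would harm the carrier: stop by force.
- forceps: Steel forceps, 125 mm long, 9 mm high, lying near the parts, bystander; origin: centre of its underside. Behind the parts stands the incubator, 283 mm high, front about 150 mm beyond them; its corner at x = 0.6, y = -0.35 m in the robot's frame is in the way of a wide sweep from the robot's right.
- pen: Blue and white pen, 150 mm long, 10 mm high, lying near the parts; bystander. Origin: centre of its underside.

How it is judged:
By the outcome, as a careful person would: the job done as asked, in the order asked, and still so for the second after the job is handed in, with the robot touching nothing.
It also fails if it takes over 72 s, if anything falls off the work surface, if the arm or the gripper's body presses on something with over 40 N, if the wrist force passes 120 N, or if a joint passes its speed limit or range.

ROBOT

A 6-joint arm with a two-finger parallel gripper is mounted at the origin on a cart in front of the work surface, level with it; the furniture and walls round the work are solid. World frame = base frame: x ahead of the robot, y to its left, z up, the work surface at z = 0. Lengths are in m, angles in rad, forces in N, time in s.
With the tool pointing down it reaches from about 0.35 to 0.775 m from the base axis. Payload 5.5 kg.
Tool frame: the origin (TCP) lies between the finger pads; the fingertips stand 8 mm ahead of it and the grasp point (between the pads) lies 11 mm behind it; z points along the fingers, y is the line along which they close (so a half turn about z gives the same grasp; the last joint's range is limited). The gripper opens to 85 mm and grips with 20 to 120 N. Pads are 22 mm wide; open, the fingers measure 114 mm over their backs; the gripper's body (76 mm by 85 mm) begins 54 mm behind the grasp point. The pads swing forward as they close: fully open they stand 13 mm farther back than shut.
Start: joints at [-1.3, 0.313, 0.046, 1.304, 0, 1.431], TCP at [0.23, -0.527, 0.239] pointing down, gripper open.
Joint ranges: [-2.76, 2.76], [-0.86, 1.69], [-1.03, 1.26], [-2.2, 2.34], [-1.47, 1.5], [-3.14, 3.14]. Speed limits (rad/s): [2.57, 2.57, 3.14, 3.14, 3.14, 3.14].

INTERFACE

Orientations are given as a unit quaternion [w, x, y, z].
In Python, from workcell import status, vision, job gives the robot as it stands. The module is installed in compiled form; this text tells all that it offers.
- The arm moves only by the tool apply_moves, never from a script. Its argument "moves" is one flat list of numbers, 6 for each row, row after row: the shift along the world's x, y, z in units of 25 mm (1.0 is 25 mm), then the turn, a rotation vector about the world's x, y, z in rad. In form: [x, y, z, rx, ry, rz, x, y, z, rx, ry, rz, ...]. A call has 1 to 20 rows; each row is the pose to reach, as a shift and turn from the pose commanded when the call began; what a row does not reach only later rows make up. A row lasts 1/12 s, in which the tool goes at most 41.7 mm and 7.16 degrees, less where a joint would pass 70% of its speed; a pose out of reach is approached as far as the arm can. A call with a gripper value outside its range is refused whole. "claw" is the opening in per cent of the stroke, from 0 (shut) to 100 (fully open), set as the call begins (left out, the last holds). The fingers move at their own pace and stop on an object; "newtons" is the grip in N (left out, the last holds). Time passes only in rows, so rows that repeat a pose let the fingers close. It gives the time, the measured TCP pose, the force, the opening and the grip force at its end, in the units of the state.
- status.get_state(): the state, without advancing time (a new reading comes with each control period).
- vision.read_camera(name): name is "side" or "top" or "wrist"; returns a dict with "image" (384x512x3 uint8, blue, green, red), "camera_matrix" (3x3 intrinsics, pixels), "camera_from_world" (4x4, takes a point from world to camera coordinates). Camera axes: x right, y down, z forward; pixel columns grow to the right and rows downward; lengths in m; the calibration is good to about 2 mm. A picture is of the moment at which its call begins. There is no depth.
- job.hand_in(): hands the job in; it is judged then, once.
The state is a dict: "clock": time; "joint_pos": joint angles; "qvel": joint speeds; "tau": joint torques, N m; "tcp_pos": TCP position; "orientation": TCP orientation; "wrist_force": force on the tool from outside, world axes, zero at the start; "ft_torque": the same for the moment, N m; "finger_gap": finger opening in m; "grip_force": force on a finger pad.
Only numpy, scipy, OpenCV 4.12 (cv2) and the standard library are available. Lean on these libraries where they do the work, as an engineer would, in place of code of your own. Each camera call takes 0.05 s, during which the arm holds its last target. There are 200 camera calls.

## Working session

There is one attempt and no reset: what is moved stays moved. The work goes in short steps, Python scripts to look and compute and a tool call to move; the robot and the scene stay as the last step left them, time stands still between calls to the robot, and variables do not carry over. Pictures are saved under pics/ and viewed, at most 10 in all, crops included, and the job is handed in when it is done.

Besides the shell and the picture viewer there is one more tool, called in YAML: its name, and indented under it one key for each argument. apply_moves: Moves the arm, as the interface text tells. Its arguments: {"type":"object","properties":{"moves":{"type":"array","items":{"type":"number"}},"claw":{"type":"number"},"newtons":{"type":"number"}},"required":["moves"]}

```bash
mkdir -p pics; cat > h.py <<'E'
import numpy as np, cv2
from workcell import status, vision, job
def snap(n,f):
    r=vision.read_camera(n); cv2.imwrite(f'pics/{f}.png',r['image'])
    np.savez(f'pics/{f}.npz',K=r['camera_matrix'],T=r['camera_from_world']); return r
def ray(f,u,v,z):
    d=np.load(f'pics/{f}.npz');K,T=d['K'],d['T'];R,t=T[:3,:3],T[:3,3]
    c=-R.T@t; w=R.T@np.linalg.inv(K)@np.array([u,v,1.]); return c+w*(z-c[2])/w[2]
def proj(f,P):
    d=np.load(f'pics/{f}.npz');K,T=d['K'],d['T'];P=np.atleast_2d(P)
    q=(T[:3,:3]@P.T).T+T[:3,3]; q=(K@q.T).T; return q[:,:2]/q[:,2:]
def crop(f,u0,v0,u1,v1,s,g):
    im=cv2.imread(f'pics/{f}.png')[v0:v1,u0:u1]
    cv2.imwrite(f'pics/{g}.png',cv2.resize(im,None,fx=s,fy=s,interpolation=cv2.INTER_CUBIC))
E
python3 - <<'E'
from h import *
ims=[snap(n,n+'0')['image'] for n in ('top','side','wrist')]
for n in ('top0','side0'):
    d=np.load(f'pics/{n}.npz');print(n,-d['T'][:3,:3].T@d['T'][:3,3],d['K'][0,0])
cv2.imwrite('pics/a.png',cv2.resize(ims[0],(800,600),interpolation=cv2.INTER_CUBIC))
cv2.imwrite('pics/b.png',cv2.resize(ims[1],(800,600),interpolation=cv2.INTER_CUBIC))
print(status.get_state())
E
```

```text
top0 [ 0.31085145 -0.02194342  1.3302645 ] 427.8754258472189
side0 [ 0.53403148 -0.86940634  0.705185  ] 396.51779560920033
{'clock': 0.15, 'joint_pos': array([-1.29959573e+00,  3.13860611e-01,  4.52736435e-02,  1.30363382e+00,
        6.15036562e-06,  1.43119205e+00]), 'qvel': array([ 0.00028596, -0.0029271 ,  0.00269854,  0.00152578,  0.00245521,
       -0.00060333]), 'tau': array([ 1.85803437e-03, -4.81064272e+01,  2.98816359e+01,  1.39342085e-02,
       -8.81186929e-05, -4.01015967e-06]), 'tcp_pos': array([ 0.22951543, -0.52680469,  0.2386089 ]), 'orientation': array([-7.10890782e-04,  9.78978734e-01,  2.03961103e-01, -4.37610744e-05]), 'wrist_force': array([-0.65139934, -0.26331341, -0.68435922]), 'ft_torque': array([ 0.00954646, -0.05378177, -0.02552578]), 'grip_force': 0.0, 'finger_gap': 0.08505751366982924}
```

View pics/a.png

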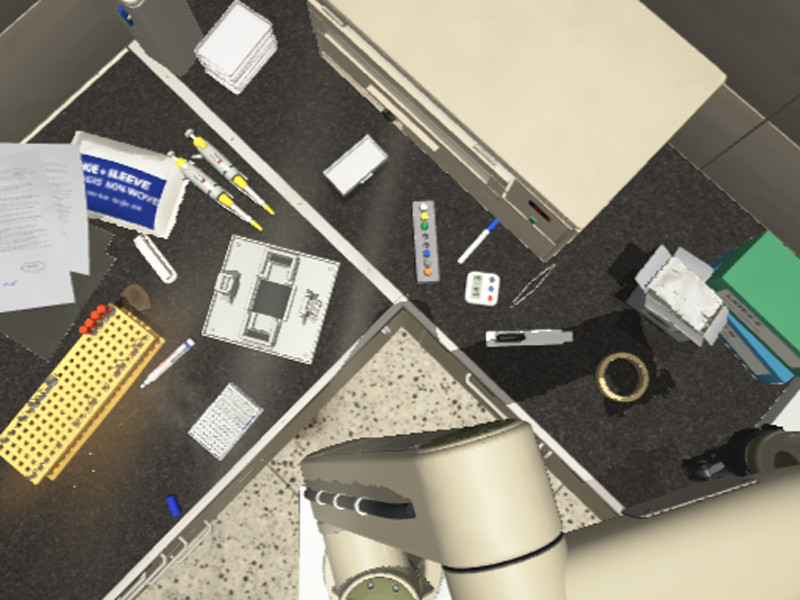

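View pics/b.png

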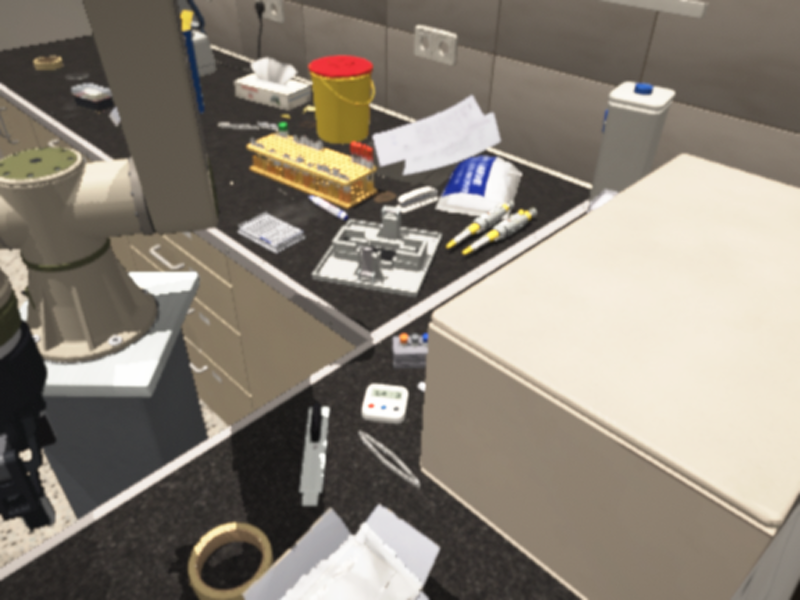

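The top view shows the carrier near (270,300). The block is at (426,242), the timer at (482,288), the bar at (528,338), the forceps at (533,287) and the pen at (478,240), all in 800-px scale. I'll enlarge both areas.

```bash
python3 - <<'E'
from h import *
crop('top0',122,142,226,238,6,'c1'); crop('top0',255,122,375,227,6,'c2')
for u,v in ((256,192),(266,192),(256,182)): print(ray('top0',u,v,0))
E
```

```text
[ 0.50672943 -0.03911683  0.        ]
[ 0.5063588  -0.07052627  0.        ]
[ 0.53860118 -0.03954796  0.        ]
```

View pics/c1.png

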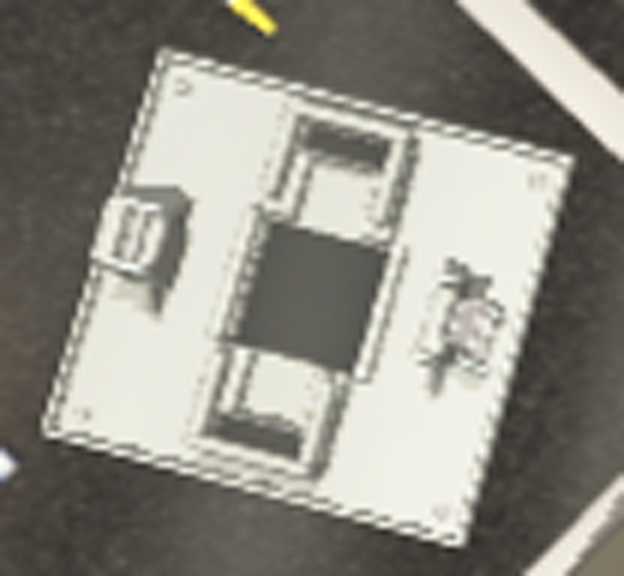

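View pics/c2.png

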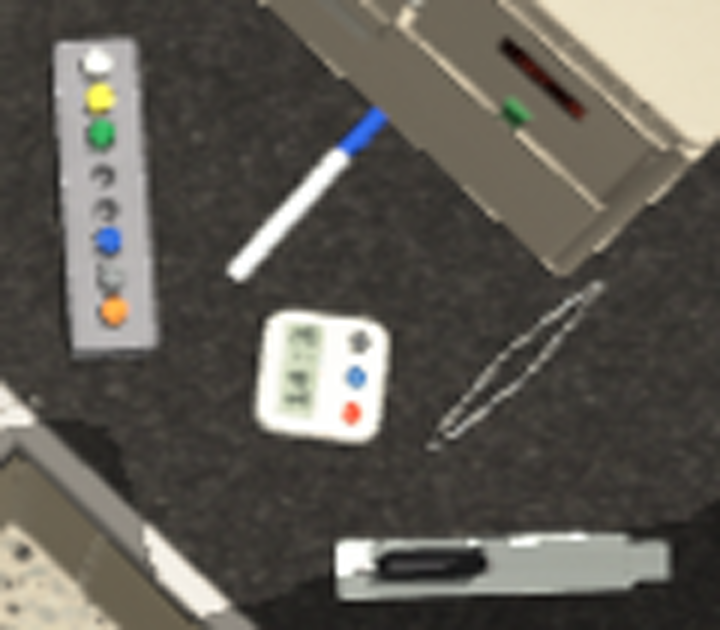

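```bash
python3 - <<'E'
from h import *
def W(pts,ox,oy,z): return np.array([ray('top0',ox+x/6-.5+.083,oy+y/6-.5+.083,z)[:2] for x,y in pts])
c=W([(162,50),(572,158),(465,545),(45,432)],122,142,.003)
t=W([(264,310),(390,320),(381,443),(254,431)],255,122,.019)
b=W([(55,40),(135,38),(158,348),(73,352)],255,122,.034)
r=W([(337,569),(670,560)],255,122,.005)
g=W([(375,564),(488,563)],255,122,.037)
for n,q in (('c',c),('t',t),('b',b),('r',r),('g',g)):
    e=np.diff(q,axis=0); print(n,q.mean(0),np.linalg.norm(e,axis=1),np.degrees(np.arctan2(e[:,1],e[:,0])))
pen=W([(235,275),(382,113)],255,122,.005);f=W([(435,445),(600,285)],255,122,.005);print(pen,f)
m=c.mean(0); a=np.radians(-104.9)
X=np.array([np.cos(a),np.sin(a)]);Y=np.array([-X[1],X[0]])
for s in(1,-1):
  for x,y,z in((79,0,65),(79,13,73),(79,-13,73),(-80,0,65),(-85,10,86),(-85,-10,86)):
    p=np.r_[m+s*(X*x+Y*y)/1000,z/1000]; print(s,x,y,z,((proj('top0',p)[0]-[121.6,141.6])*6).round(),(proj('side0',p)[0]).round())
crop('side0',195,125,290,195,8,'c3')
E
```

```text
c [0.51392732 0.22035401] [0.22653133 0.21014323 0.22719838] [-105.67884596  164.79117963   74.4427478 ]
t [ 0.52644037 -0.20141451] [0.06542934 0.06471425 0.06553942] [-95.32467741 173.83437365  83.85931426]
b [ 0.62109459 -0.09028202] [0.04177347 0.16464904 0.04359572] [ -89.26612137 -177.10141722   92.04596513]
r [ 0.4288457 -0.2936599] [0.17192647] [-89.09731454]
g [ 0.4269134  -0.25089831] [0.05690832] [-90.14162551]
[[ 0.58300072 -0.15922391]
 [ 0.66973017 -0.2395563 ]] [[ 0.49154369 -0.26076534]
 [ 0.57529723 -0.35054822]]
1 79 0 65 [441. 314.] [235. 160.]
1 79 13 73 [446. 286.] [239. 158.]
1 79 -13 73 [432. 337.] [231. 157.]
1 -80 0 65 [135. 237.] [249. 135.]
1 -85 10 86 [120. 207.] [252. 130.]
1 -85 -10 86 [109. 246.] [247. 129.]
-1 79 0 65 [137. 237.] [249. 136.]
-1 79 13 73 [126. 259.] [245. 133.]
-1 79 -13 73 [140. 209.] [253. 134.]
-1 -80 0 65 [443. 314.] [235. 160.]
-1 -85 10 86 [442. 330.] [231. 155.]
-1 -85 -10 86 [452. 291.] [238. 156.]
```

View pics/c3.png

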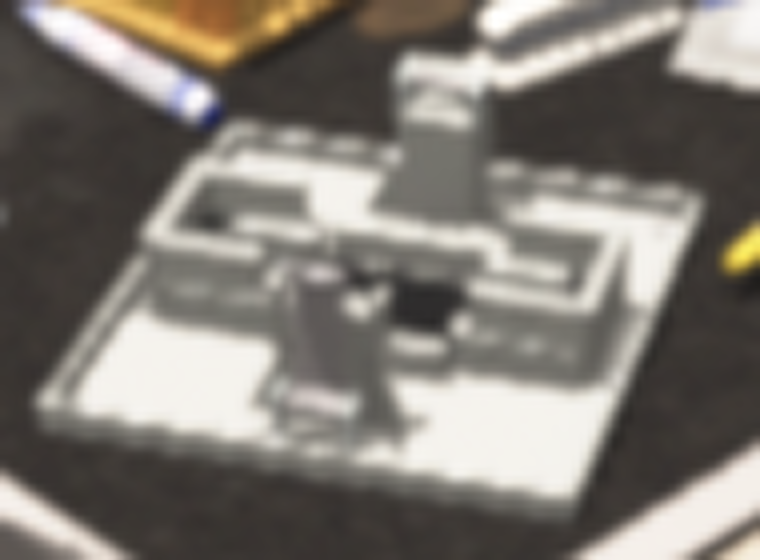

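The side crop shows a wide-eared post with a pinkish leaf in front at (320,270) and (310,400): that's the latch. The far one, at (440,90), has a bar over an opening: that's the keeper. So carrier x points to world +y (about 75°), and I'll confirm that from close by. Next I go above the timer.

apply_moves:
  moves: [4, 9.2, -1.2, 0, 0, 0.5, 4, 9.2, -1.2, 0, 0, 0.5, 4, 9.2, -1.2, 0, 0, 0.5, 4, 9.2, -1.2, 0, 0, 0.5, 4, 9.2, -1.2, 0, 0, 0.5, 4, 9.2, -1.2, 0, 0, 0.8, 11.88, 13.02, -3.5, 0, 0, 1.06, 11.88, 13.02, -3.5, 0, 0, 1.06, 11.88, 13.02, -3.5, 0, 0, 1.06, 11.88, 13.02, -3.5, 0, 0, 1.06, 11.88, 13.02, -3.5, 0, 0, 1.06, 11.88, 13.02, -3.5, 0, 0, 1.06, 11.88, 13.02, -3.5, 0, 0, 1.06, 11.88, 13.02, -3.5, 0, 0, 1.06]
  claw: 100
  newtons: 30

```text
clock: 1.32
tcp_pos: [0.5267, -0.2006, 0.1507]
orientation: [-0.001, 0.741, 0.672, -0.001]
wrist_force: [0.4, 0.1, 0.7]
finger_gap: 0.0853
grip_force: 0.0
```

```bash
python3 - <<'E'
from h import *
r=snap('wrist','w1'); print(status.get_state()['tcp_pos'],status.get_state()['clock'])
c=np.load('pics/w1.npz');print(-c['T'][:3,:3].T@c['T'][:3,3])
# overlay predicted timer and block outline
im=r['image'].copy()
def box(cx,cy,a,hx,hy,z):
    a=np.radians(a);X=np.array([np.cos(a),np.sin(a)]);Y=np.array([-X[1],X[0]])
    P=[np.r_[np.array([cx,cy])+sx*hx*X+sy*hy*Y,z] for sx,sy in((1,1),(1,-1),(-1,-1),(-1,1))]
    q=proj('w1',P);print(q.round());cv2.polylines(im,[q.astype(int)],True,(0,0,255),1)
box(.5264,-.2014,-5.8,.033,.033,.019); box(.6211,-.0903,-87.5,.022,.082,.034)
cv2.imwrite('pics/w1o.png',im)
E
```

```text
[ 0.526073   -0.20133936  0.15128761] 1.3667
[ 0.53432454 -0.12654188  0.28588243]
[[293. 150.]
 [290. 225.]
 [215. 225.]
 [213. 150.]]
[[490.  46.]
 [260.  80.]
 [252.  13.]
 [495. -25.]]
```

View pics/w1o.png

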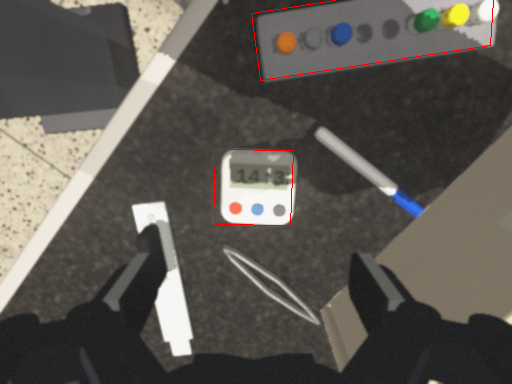

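The wrist view shows the timer at (219..297, 150..224), about 3 mm to +x of my estimate. The block matches its outline. The fingers clear the pen tip at (320,130) and the forceps. Descend and grip.

apply_moves:
  moves: [0.12, 0, -1.5, 0, 0, 0, 0.12, 0, -3, 0, 0, 0, 0.12, 0, -4.5, 0, 0, 0, 0.12, 0, -5.2, 0, 0, 0, 0.12, 0, -5.6, 0, 0, 0, 0.12, 0, -5.84, 0, 0, 0, 0.12, 0, -5.84, 0, 0, 0, 0.12, 0, -5.84, 0, 0, 0]

```text
clock: 2.03
tcp_pos: [0.5303, -0.2027, 0.0072]
orientation: [0.001, 0.742, 0.671, 0.0]
wrist_force: [-0.2, -0.4, 0.2]
finger_gap: 0.0855
grip_force: 0.0
```

apply_moves:
  moves: [0, 0, 0, 0, 0, 0, 0, 0, 0, 0, 0, 0, 0, 0, 0, 0, 0, 0, 0, 0, 0, 0, 0, 0, 0, 0, 0, 0, 0, 0, 0, 0, 0, 0, 0, 0, 0, 0, 0, 0, 0, 0, 0, 0, 0, 0, 0, 0]
  claw: 60
  newtons: 30

```text
clock: 2.7
tcp_pos: [0.5308, -0.2025, 0.0081]
orientation: [0.002, 0.742, 0.671, 0.0]
wrist_force: [-0.7, -0.1, 7.6]
finger_gap: 0.0624
grip_force: 31.9
```

apply_moves:
  moves: [0, 0, 1.5, 0, 0, 0, 0, 0, 3, 0, 0, 0, 0, 0, 4.6, 0, 0, 0, 0, 0, 6.2, 0, 0, 0, 0, 0, 7.8, 0, 0, 0, -0.6, 12.9, 7.8, 0, 0, -0.168, -0.6, 12.9, 7.8, 0, 0, -0.168, -0.6, 12.9, 7.8, 0, 0, -0.168, -0.6, 12.9, 7.8, 0, 0, -0.168, -0.6, 12.9, 7.8, 0, 0, -0.168, -0.6, 12.9, 7.8, 0, 0, -0.168, -0.6, 12.9, 7.8, 0, 0, -0.168, -0.6, 12.9, 7.8, 0, 0, -0.168, -0.6, 12.9, 7.8, 0, 0, -0.168, -0.6, 12.9, 7.8, 0, 0, -0.168, -0.6, 12.9, 7.8, 0, 0, -0.168]

```text
clock: 4.03
tcp_pos: [0.5147, 0.121, 0.2014]
orientation: [0.0, 0.795, 0.607, 0.0]
wrist_force: [-0.4, -0.4, -0.5]
finger_gap: 0.0624
grip_force: 34.0
```

```bash
python3 - <<'E'
from h import *
r=snap('wrist','w2'); s=status.get_state();print(s['tcp_pos'],s['clock'],s['finger_gap'],s['grip_force'])
im=cv2.resize(r['image'],(768,576),interpolation=cv2.INTER_CUBIC)
cv2.imwrite('pics/w2o.png',im)
E
```

```text
[0.51477712 0.12033357 0.20126343] 4.0833 0.06273845154614775 34.02408102003392
```

View pics/w2o.png

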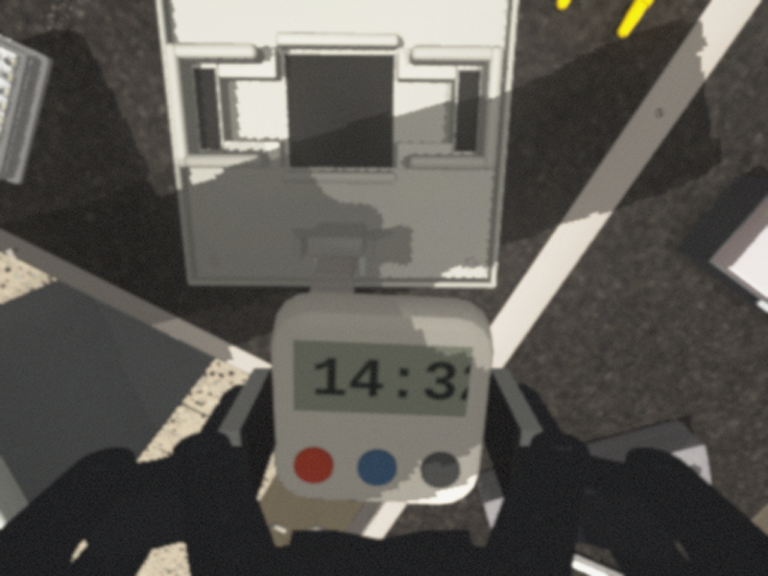

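Timer is held, with a slight yaw against the carrier. Its well spans (287..392, 54..167) in this view. I'll work out the offsets.

```bash
python3 - <<'E'
from h import *
R=lambda u,v,z:ray('w2',u/1.5,v/1.5,z)[:2]
ang=lambda p,q:np.degrees(np.arctan2(*(q-p)[::-1]))
zt=.2013+.011
L=[R(*p,zt) for p in((278,320),(490,326),(476,480),(273,470))]
print('timer',[ (l-[.5147,.1205]).round(4) for l in L],'disp',ang(R(295,340,zt),R(474,345,zt)),ang(R(313,464,zt),R(440,469,zt)), 'side',ang(R(295,340,zt),R(294,408,zt)))
tc=(R(384,297,zt)+R(375,496,zt))/2;tc2=(R(274,395,zt)+R(487,400,zt))/2;print('centre',tc,tc2, np.linalg.norm(R(384,297,zt)-R(375,496,zt)),np.linalg.norm(R(274,395,zt)-R(487,400,zt)))
w=[R(*p,.003) for p in((287,55),(392,54),(393,167),(290,166))]
print('well floor',np.mean(w,0),[np.linalg.norm(w[i]-w[i-1]) for i in range(4)],[ang(w[i-1],w[i]) for i in range(4)])
c=[R(*p,.003) for p in((190,285),(495,286))];print('front edge',ang(*c),np.mean(c,0),np.linalg.norm(c[1]-c[0]))
E
```

```text
timer [array([-0.0187,  0.0358]), array([0.0362, 0.019 ]), array([ 0.0222, -0.0284]), array([-0.0355, -0.009 ])] disp -17.01457742960314 -17.95613467317982 side -108.94003088776198
centre [0.51569943 0.12477843] [0.51658501 0.12639131] 0.0634685122721543 0.06052561188741892
well floor [0.51556449 0.21817216] [np.float64(0.06672101961086806), np.float64(0.0651459543152314), np.float64(0.06793035553857468), np.float64(0.06802303690714191)] [np.float64(73.2646774699271), np.float64(-14.749079277537426), np.float64(-104.28253850761027), np.float64(164.20036981525058)]
front edge -15.474464810817567 [0.48398596 0.10711727] 0.21636278145020907
```

apply_moves:
  moves: [-0.02, 1.6, 0, 0, 0, 0.036, -0.02, 3.0, 0, 0, 0, 0.036, -0.02, 3.82, 0, 0, 0, 0.036, -0.02, 3.82, -1.5, 0, 0, 0.036, -0.02, 3.82, -3, 0, 0, 0.036, -0.02, 3.82, -4.5, 0, 0, 0.036, -0.02, 3.82, -5.6, 0, 0, 0.036, -0.02, 3.82, -6.3, 0, 0, 0.036, -0.02, 3.82, -6.3, 0, 0, 0.036, -0.02, 3.82, -6.3, 0, 0, 0.036]

```text
clock: 4.92
tcp_pos: [0.5139, 0.2148, 0.0428]
orientation: [-0.0, 0.785, 0.62, -0.001]
wrist_force: [1.5, -0.2, 0.4]
finger_gap: 0.0626
grip_force: 34.0
```

```bash
python3 - <<'E'
from h import *
r=snap('wrist','w3'); s=status.get_state();print(s['tcp_pos'],s['clock'],s['wrist_force'])
im=cv2.resize(r['image'],(768,576),interpolation=cv2.INTER_CUBIC)
cv2.imwrite('pics/w3o.png',im)
E
```

```text
[0.51506646 0.21536135 0.04413759] 4.9667 [ 0.20336137  0.1599073  -0.61743851]
```

View pics/w3o.png

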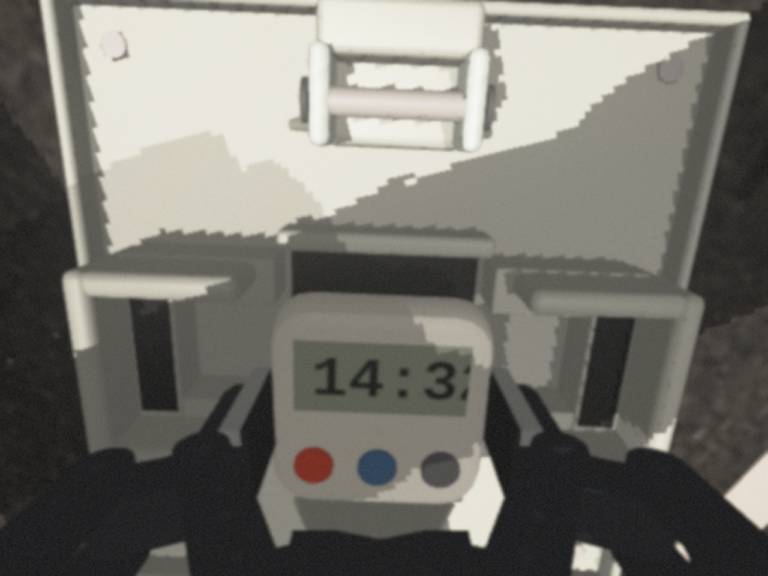

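This confirms it: the keeper and its pin are at the +y end, with the pin at (330..468, 103). The well's front rail is at (285..492, 245). Next I use these for the offset.

```bash
python3 - <<'E'
from h import *
R=lambda u,v,z:ray('w3',u/1.5,v/1.5,z)[:2]
a=np.radians(74.7);X=np.array([np.cos(a),np.sin(a)]);Y=np.array([-X[1],X[0]])
ang=lambda p,q:np.degrees(np.arctan2(*(q-p)[::-1]))
kl,kr=R(329,103,.069),R(467,104,.069);k=(kl+kr)/2
print('pin',k,np.linalg.norm(kr-kl),ang(kl,kr),'centre->',k-.079*X)
f=[R(285,245,.020),R(492,248,.020)];print('rail top',np.mean(f,0),np.linalg.norm(f[1]-f[0]),ang(*f),'centre->',np.mean(f,0)-.037*X)
f=[R(291,252,.020),R(478,257,.020)];print('rail inner',np.mean(f,0),np.linalg.norm(f[1]-f[0]),ang(*f),'centre->',np.mean(f,0)-.036*X)
e=[R(65,283,.044),R(702,300,.044)];print('endwalls',np.mean(e,0),np.linalg.norm(e[1]-e[0]),ang(*e))
c=[R(45,2,.008),R(748,17,.008)];print('back edge',np.mean(c,0),np.linalg.norm(c[1]-c[0]),ang(*c),np.mean(c,0)-.113*X)
tcp=status.get_state()['tcp_pos']
for zt in (.011,.003):
  z=tcp[2]+zt; q=(R(384,294,z)+R(376,500,z))/2; print('timer',zt,q-tcp[:2],np.linalg.norm(R(384,294,z)-R(376,500,z)),np.linalg.norm(R(273,400,z)-R(488,402,z)))
E
```

```text
pin [0.53686634 0.29427085] 0.02868266885996704 -13.780690066791438 centre-> [0.51602037 0.21807082]
rail top [0.52657662 0.2553543 ] 0.06786039042504526 -14.208575358889652 centre-> [0.51681332 0.21966567]
rail inner [0.52470623 0.25304584] 0.06162220445403508 -14.92703648264655 centre-> [0.5152068  0.21832177]
endwalls [0.52333284 0.24773967] 0.18211027453041792 -14.952251242902902
back edge [0.54568413 0.32455658] 0.21670876904100458 -14.493649508092036 [0.51586648 0.21556159]
timer 0.011 [-2.72464520e-05  3.73169112e-03] 0.06500659057582209 0.060479358101198366
timer 0.003 [-0.00110392 -0.00072502] 0.06924769986264284 0.06442510521748152
```

apply_moves:
  moves: [0.03, 0.06, -0.3, 0, 0, 0, 0.03, 0.06, -0.6, 0, 0, 0, 0.03, 0.06, -0.8, 0, 0, 0, 0.03, 0.06, -1.0, 0, 0, 0, 0.03, 0.06, -1.1, 0, 0, 0, 0.03, 0.06, -1.1, 0, 0, 0]

```text
clock: 5.47
tcp_pos: [0.5143, 0.2177, 0.0151]
orientation: [-0.0, 0.784, 0.621, -0.001]
wrist_force: [-0.0, 0.3, -0.4]
finger_gap: 0.0624
grip_force: 34.0
```

apply_moves:
  moves: [0, 0, -0.1, 0, 0, 0, 0, 0, -0.15, 0, 0, 0, 0, 0, -0.15, 0, 0, 0]

```text
clock: 5.72
tcp_pos: [0.5148, 0.2178, 0.0119]
orientation: [0.0, 0.784, 0.621, -0.0]
wrist_force: [-0.2, -0.8, -0.2]
finger_gap: 0.0622
grip_force: 34.0
```

apply_moves:
  moves: [0, 0, 0, 0, 0, 0, 0, 0, 0, 0, 0, 0, 0, 0, 0, 0, 0, 0, 0, 0, 0, 0, 0, 0, 0, 0, 0, 0, 0, 0]
  claw: 100

```text
clock: 6.13
tcp_pos: [0.515, 0.2178, 0.0122]
orientation: [0.0, 0.784, 0.62, 0.0]
wrist_force: [0.1, -0.7, 0.8]
finger_gap: 0.0856
grip_force: 0.0
```

apply_moves:
  moves: [0, 0, 0.6, 0, 0, 0, 0, 0, 1.5, 0, 0, 0, 0, 0, 3, 0, 0, 0, 0, 0, 4.6, 0, 0, 0, 0, 0, 6.2, 0, 0, 0, 0, -2.2, 6.2, 0, 0, 0, 0, -3.2, 6.2, 0, 0, 0, 0, -3.2, 6.2, 0, 0, 0, 0, -3.2, 6.2, 0, 0, 0]

```text
clock: 6.88
tcp_pos: [0.5151, 0.1362, 0.1676]
orientation: [0.0, 0.785, 0.619, 0.0]
wrist_force: [-0.5, 0.5, 0.9]
finger_gap: 0.0855
grip_force: 0.0
```

```bash
python3 - <<'E'
from h import *
r=snap('wrist','w4'); s=status.get_state();print(s['tcp_pos'],s['clock'],s['wrist_force'])
im=cv2.resize(r['image'],(768,576),interpolation=cv2.INTER_CUBIC)
cv2.imwrite('pics/w4o.png',im)
E
```

```text
[0.51490911 0.13718892 0.16724681] 6.9333 [ 0.08448955  1.34657912 -0.18984666]
```

View pics/w4o.png

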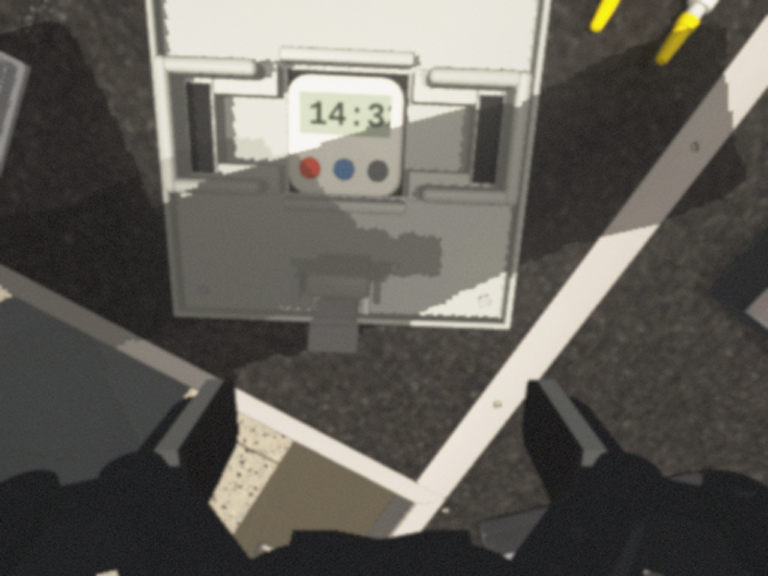

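The timer lies flat in the well at (290..403, 75..195). I'll locate the block from its coloured caps in the images I already have, and refine the carrier pose by a fit over several views.

```bash
cat > blk.py <<'E'
from h import *
from scipy.optimize import least_squares
def caps(f,box):
    im=cv2.imread(f'pics/{f}.png');u0,v0,u1,v1=box;h=cv2.cvtColor(im[v0:v1,u0:u1],cv2.COLOR_BGR2HSV);o={}
    for n,lo,hi,y in(('orange',5,19,65),('yellow',23,33,-47),('green',45,85,-28),('blue',100,120,28)):
        m=cv2.inRange(h,(lo,110,60),(hi,255,255));k,_,st,c=cv2.connectedComponentsWithStats(m)
        if k>1:
            i=1+np.argmax(st[1:,4]); o[n]=(c[i]+[u0,v0],y,st[i,4])
    return o
def fit(f,box):
    o=caps(f,box); P=[];
    for n,(c,y,a) in o.items(): P.append(np.r_[ray(f,*c,.050)[:2],y/1000]); print(n,c.round(1),a,P[-1].round(4))
    P=np.array(P)
    # y sign: local y coordinate along long axis, orange = +65
    A=np.polyfit(P[:,2],P[:,:2],1);print('dir',A[0],'yaw of +local',np.degrees(np.arctan2(A[0][1],A[0][0])),'scale',np.linalg.norm(A[0]),'centre',A[1])
E
python3 - <<'E'
from blk import *
fit('w1',(250,0,512,80)); fit('top0',(262,126,285,184))
# carrier fit: model points (mm) vs pixels in w2,w3,w4 (768-scale) and top0
obs=[('top0',s) for s in ()]
D=[]
def add(f,k,pts): D.extend((f,np.array(m)/1000.,np.array(p)/k) for m,p in pts)
# image-left = +y? X=75deg, Y=165deg (world -x) -> image left
add('w3',1.5,[((79,13.5,69),(329,103)),((79,-13.5,69),(467,104)),((36,0,20),(385,254))])
add('w4',1.5,[((-36,36,3),(290,197)),((-86,10,86),(309,352)),((-86,-10,86),(357,352)),((-113,106,3),(175,316)),((-113,-106,3),(510,328))])
add('w2',1.5,[((-113,106,3),(190,285)),((-113,-106,3),(495,286)),((36,33,3),(287,53)),((36,-33,3),(392,53)),((-36,33,3),(290,167)),((-36,-33,3),(393,167))])
add('top0',1,[((113,106,3),np.array((45,432))*0+((45/6+121.6),(432/6+141.6)))][:0])
for m,p in (((113,106,3),(162,50)),((-113,106,3),(572,158)),((-113,-106,3),(465,545)),((113,-106,3),(45,432))): pass
for m,p in (((113,-106,3),(162,50)),((-113,-106,3),(572,158)),((-113,106,3),(465,545)),((113,106,3),(45,432))):
    q=(p[0]/6+121.6,p[1]/6+141.6); D.append(('top0',np.array([m[0],-m[1] if 0 else m[1],m[2]])/1000,np.array(q)))
def res(v):
    c,s=np.cos(v[2]),np.sin(v[2]);o=[]
    for f,m,p in D:
        P=[v[0]+c*m[0]-s*m[1],v[1]+s*m[0]+c*m[1],m[2]]; o.append((proj(f,P)[0]-p))
    return np.array(o)
r=least_squares(lambda v:res(v).ravel(),[.515,.219,1.31],loss='soft_l1');print(r.x,np.degrees(r.x[2]))
for d,e in zip(D,res(r.x)):print(d[0],d[1]*1000,e.round(1))
E
```

```text
orange [285.9  42.4] 363 [ 0.5587 -0.0947  0.065 ]
yellow [455.2  15.6] 508 [ 0.6687 -0.0895 -0.047 ]
green [427.3  19.5] 359 [ 0.6509 -0.09   -0.028 ]
blue [341.3  33.5] 348 [ 0.5953 -0.0929  0.028 ]
dir [-0.98518929 -0.04767687] yaw of +local -177.22941181688506 scale 0.9863422438113697 centre [ 0.62282239 -0.09158277]
orange [273.5 173. ] 16 [ 0.5572 -0.0925  0.065 ]
yellow [271.2 137.9] 17 [ 0.6673 -0.0877 -0.047 ]
green [271.5 143.7] 14 [ 0.6489 -0.0882 -0.028 ]
blue [272.7 161.5] 14 [ 0.593  -0.0908  0.028 ]
dir [-0.98586461 -0.04404116] yaw of +local -177.442147800444 scale 0.9868478388381071 centre [ 0.62102787 -0.0896088 ]
[0.51538851 0.21778938 1.30303081] 74.6581660081292
w3 [79.  13.5 69. ] [1.2 0.2]
w3 [ 79.  -13.5  69. ] [-4.4  2.7]
w3 [36.  0. 20.] [0.4 1.3]
w4 [-36.  36.   3.] [-2.1 -0.7]
w4 [-86.  10.  86.] [  2.4 -19.3]
w4 [-86. -10.  86.] [ -1.4 -18.5]
w4 [-113.  106.    3.] [ 4.2 -2.2]
w4 [-113. -106.    3.] [-1.8 -3.5]
w2 [-113.  106.    3.] [ 2.8 -1.6]
w2 [-113. -106.    3.] [-1.  -2.1]
w2 [36. 33.  3.] [-0.8 -1.3]
w2 [ 36. -33.   3.] [ 0.3 -1.2]
w2 [-36.  33.   3.] [1.2 2.5]
w2 [-36. -33.   3.] [-1.   2.6]
top0 [ 113. -106.    3.] [ 0.9 -0.5]
top0 [-113. -106.    3.] [ 0.9 -0.9]
top0 [-113.  106.    3.] [ 0.6 -0.4]
top0 [113. 106.   3.] [ 0.9 -0.1]
```

apply_moves:
  moves: [4.28, -9.12, 0, 0, 0, 1.853, 4.28, -9.12, 0, 0, 0, 1.853, 4.28, -9.12, 0, 0, 0, 1.853, 4.28, -9.12, 0, 0, 0, 1.853, 4.28, -9.12, 0, 0, 0, 1.853, 4.28, -9.12, 0, 0, 0, 1.853, 4.28, -9.12, 0, 0, 0, 1.853, 4.28, -9.12, 0, 0, 0, 1.853, 4.28, -9.12, 0, 0, 0, 1.853, 4.28, -9.12, 0, 0, 0, 1.853, 4.28, -9.12, 0, 0, 0, 1.853, 4.28, -9.12, 0, 0, 0, 1.853, 4.28, -9.12, 0, 0, 0, 1.853, 4.28, -9.12, 0, 0, 0, 1.853, 4.28, -9.12, 0, 0, 0, 1.853, 4.28, -9.12, 0, 0, 0, 1.853, 4.28, -9.12, 0, 0, 0, 1.853, 4.28, -9.12, 0, 0, 0, 1.853]

```text
clock: 8.43
tcp_pos: [0.622, -0.0894, 0.1667]
orientation: [-0.0, -0.024, 1.0, 0.0]
wrist_force: [-0.0, -0.5, 0.6]
finger_gap: 0.0854
grip_force: 0.0
```

apply_moves:
  moves: [0, 0, -1.5, 0, 0, 0, 0, 0, -3, 0, 0, 0, 0, 0, -4.5, 0, 0, 0, 0, 0, -5.4, 0, 0, 0, 0, 0, -5.95, 0, 0, 0, 0, 0, -5.95, 0, 0, 0, 0, 0, -5.95, 0, 0, 0]

```text
clock: 9.02
tcp_pos: [0.6212, -0.0898, 0.0176]
orientation: [-0.001, -0.024, 1.0, 0.0]
wrist_force: [-0.2, 0.6, 1.2]
finger_gap: 0.0858
grip_force: 0.0
```

apply_moves:
  moves: [0, 0, 0, 0, 0, 0, 0, 0, 0, 0, 0, 0, 0, 0, 0, 0, 0, 0, 0, 0, 0, 0, 0, 0, 0, 0, 0, 0, 0, 0, 0, 0, 0, 0, 0, 0, 0, 0, 0, 0, 0, 0, 0, 0, 0, 0, 0, 0]
  claw: 35
  newtons: 25

```text
clock: 9.68
tcp_pos: [0.6231, -0.0905, 0.02]
orientation: [0.001, -0.025, 1.0, -0.0]
wrist_force: [-0.2, 0.6, 5.9]
finger_gap: 0.0423
grip_force: 27.6
```

apply_moves:
  moves: [0, 0, 1.5, 0, 0, 0, 0, 0, 3, 0, 0, 0, 0, 0, 4.5, 0, 0, 0, 0, 0, 6, 0, 0, 0, -4.28, 12.38, 6, 0, 0, -0.31, -4.28, 12.38, 6, 0, 0, -0.31, -4.28, 12.38, 6, 0, 0, -0.31, -4.28, 12.38, 6, 0, 0, -0.31, -4.28, 12.38, 6, 0, 0, -0.31, -4.28, 12.38, 6, 0, 0, -0.31, -4.28, 12.38, 6, 0, 0, -0.31, -4.28, 12.38, 6, 0, 0, -0.31, -4.28, 12.38, 6, 0, 0, -0.31, -4.28, 12.38, 6, 0, 0, -0.31, -4.28, 12.38, 4.5, 0, 0, -0.31, -4.28, 12.38, 3.2, 0, 0, -0.31, -4.28, 12.38, 2.4, 0, 0, -0.31, -4.28, 12.38, 2.1, 0, 0, -0.31, -4.28, 12.38, 2.1, 0, 0, -0.31, -4.28, 12.38, 2.1, 0, 0, -0.31]

```text
clock: 11.35
tcp_pos: [0.5156, 0.2184, 0.0713]
orientation: [0.0, 0.13, 0.991, 0.0]
wrist_force: [0.3, -0.2, -1.0]
finger_gap: 0.0425
grip_force: 26.6
```

```bash
python3 - <<'E'
from blk import *
r=snap('wrist','w5'); s=status.get_state();print(s['tcp_pos'],s['clock'],s['wrist_force'],s['finger_gap'])
snap('top','t5')
q=proj('w5',[[.515,.219,.07],[.515+.08*.966,.219-.08*.259,.09],[.515-.08*.966,.219+.08*.259,.09]]);print(q.round())
d=np.load('pics/w5.npz');print(-d['T'][:3,:3].T@d['T'][:3,3])
crop('w5',0,0,512,384,1.5,'w5o')
E
```

```text
[0.51630026 0.21882019 0.07216898] 11.4 [ 1.32794498  0.04907594 -0.8119549 ] 0.04255308306764106
[[254. 261.]
 [254. 431.]
 [255.  77.]]
[0.44348076 0.23761952 0.20638853]
```

```bash
python3 - <<'E'
from blk import *
zc=.072-.020+.050
for n,(c,y,a) in caps('w5',(150,0,370,230)).items(): print(n,c.round(1),y,a,ray('w5',*c,zc).round(4))
c=np.array([.5154,.2182]);X=np.array([.2588,.9659]);Y=np.array([-.9659,.2588])
for y in(65,28): print('expected',(c+Y*y/1000).round(4))
E
```

```text
orange [253.4 129.8] 65 1342 [0.4534 0.2351 0.102 ]
blue [253.4 222.7] 28 427 [0.4838 0.227  0.102 ]
expected [0.4526 0.235 ]
expected [0.4884 0.2254]
```

apply_moves:
  moves: [0, 0, -0.3, 0, 0, 0, 0, 0, -0.6, 0, 0, 0, 0, 0, -0.8, 0, 0, 0, 0, 0, -1.0, 0, 0, 0, 0, 0, -1.0, 0, 0, 0]

```text
clock: 11.87
tcp_pos: [0.5138, 0.2191, 0.0444]
orientation: [-0.001, 0.129, 0.992, -0.0]
wrist_force: [-0.7, -0.7, -1.5]
finger_gap: 0.0423
grip_force: 26.7
```

apply_moves:
  moves: [0, 0, -0.06, 0, 0, 0, 0, 0, -0.12, 0, 0, 0, 0, 0, -0.12, 0, 0, 0]

```text
clock: 12.12
tcp_pos: [0.515, 0.2194, 0.0431]
orientation: [0.0, 0.129, 0.992, 0.0]
wrist_force: [-0.6, -0.2, -1.7]
finger_gap: 0.0428
grip_force: 26.7
```

apply_moves:
  moves: [0, 0, 0, 0, 0, 0, 0, 0, 0, 0, 0, 0, 0, 0, 0, 0, 0, 0, 0, 0, 0, 0, 0, 0, 0, 0, 0, 0, 0, 0]
  claw: 90

```text
clock: 12.53
tcp_pos: [0.515, 0.2193, 0.0429]
orientation: [0.0, 0.13, 0.992, 0.0]
wrist_force: [0.4, -0.2, -0.3]
finger_gap: 0.0769
grip_force: 0.0
```

apply_moves:
  moves: [0, 0, 0.6, 0, 0, 0, 0, 0, 1.6, 0, 0, 0, 0, 0, 3.2, 0, 0, 0, 0, 0, 4.8, 0, 0, 0, 0, 0, 6.4, 0, 0, 0, 0, 0, 6.4, 0, 0, 0]

```text
clock: 13.03
tcp_pos: [0.5189, 0.2204, 0.2116]
orientation: [0.006, 0.129, 0.992, 0.003]
wrist_force: [0.9, 0.0, 0.8]
finger_gap: 0.0763
grip_force: 0.0
```

```bash
python3 - <<'E'
from blk import *
r=snap('wrist','w6'); snap('side','s6');s=status.get_state();print(s['tcp_pos'],s['clock'])
fit('w6',(100,0,420,340))
c=np.array([.5154,.2182]);Y=np.array([-.9659,.2588])
for y in(65,28,-28,-47):
    p=np.r_[c+Y*y/1000,.073];print(y,proj('w6',p).round(1),proj('side0',p).round(1))
for z in(.073,.079):
  for n,(q,y,a) in caps('w6',(100,0,420,340)).items():print(z,n,ray('w6',*q,z).round(4))
for n,(q,y,a) in caps('s6',(205,120,290,190)).items():print('side',n,q.round(1),a)
E
```

```text
[0.51640347 0.2197107  0.20522024] 13.1333
orange [249.6 102.5] 202 [0.4536 0.2357 0.065 ]
yellow [307.9 281.3] 207 [ 0.6421  0.2479 -0.047 ]
green [249.7 210.2] 131 [ 0.5502  0.2099 -0.028 ]
blue [249.9 148. ] 147 [0.4921 0.2256 0.028 ]
dir [-1.50790161 -0.00277815] yaw of +local -179.8944386383148 scale 1.507904172927468 centre [0.54127393 0.22980375]
65 [[248.4 102.5]] [[223.2 142.5]]
28 [[248.5 148.3]] [[234.4 144.1]]
-28 [[248.6 210.9]] [[251.4 146.7]]
-47 [[248.6 230.5]] [[257.3 147.5]]
0.073 orange [0.4529 0.236  0.073 ]
0.073 yellow [0.6267 0.2472 0.073 ]
0.073 green [0.5421 0.2122 0.073 ]
0.073 blue [0.4884 0.2267 0.073 ]
0.079 orange [0.4527 0.2361 0.079 ]
0.079 yellow [0.6227 0.247  0.079 ]
0.079 green [0.5399 0.2127 0.079 ]
0.079 blue [0.4875 0.227  0.079 ]
side orange [222.7 124.8] 320
side yellow [287.6 156.1] 18
side green [251.5 147.5] 4
side blue [286.7 121.7] 22
```

Block's cap positions match the seated, level prediction within 1 px. Now the bar, hovering first.

apply_moves:
  moves: [-3.48, -18.84, 0, 0, 0, -1.304, -3.48, -18.84, 0, 0, 0, -1.304, -3.48, -18.84, 0, 0, 0, -1.304, -3.48, -18.84, 0, 0, 0, -1.304, -3.48, -18.84, 0, 0, 0, -1.304, -3.48, -18.84, 0, 0, 0, -1.304, -3.48, -18.84, 0, 0, 0, -1.304, -3.48, -18.84, 0, 0, 0, -1.304, -3.48, -18.84, 0, 0, 0, -1.304, -3.48, -18.84, 0, 0, 0, -1.304, -3.48, -18.84, 0, 0, 0, -1.304, -3.48, -18.84, 0, 0, 0, -1.304, -3.48, -18.84, -1.5, 0, 0, -1.304, -3.48, -18.84, -2, 0, 0, -1.304, -3.48, -18.84, -2, 0, 0, -1.304, -3.48, -18.84, -2, 0, 0, -1.304]
  claw: 45

```text
clock: 14.47
tcp_pos: [0.4265, -0.2507, 0.151]
orientation: [-0.002, 0.705, 0.709, -0.0]
wrist_force: [0.7, -0.8, 0.0]
finger_gap: 0.0385
grip_force: 0.0
```

```bash
python3 - <<'E'
from h import *
r=snap('wrist','w7'); s=status.get_state();print(s['tcp_pos'],s['clock'],s['finger_gap'])
im=r['image']
P=lambda x,y,z:proj('w7',[.428+x,-.252+y,z])[0]
# bar plate outline predicted: local x -> -y world
for x,y,z in((0,0,.037),(.015,.045,.005),(-.015,.045,.005),(.01,-.126,.005),(-.01,-.126,.005),(.007,.027,.037),(-.007,-.027,.037)): print((x,y,z),P(x,y,z).round(1))
g=im.min(2)
m=(g>95).astype(np.uint8); k,l,st,c=cv2.connectedComponentsWithStats(m)
for i in range(1,k):
    if st[i,4]>300: print(st[i],c[i].round())
E
```

```text
[ 0.42744946 -0.25122505  0.15232073] 14.5167 0.03872566856785954
(0, 0, 0.037) [255.4 195.7]
(0.015, 0.045, 0.005) [273.3 134.5]
(-0.015, 0.045, 0.005) [238.2 134.2]
(0.01, -0.126, 0.005) [264.1 306.6]
(-0.01, -0.126, 0.005) [244.2 306.4]
(0.007, 0.027, 0.037) [264.7 162.4]
(-0.007, -0.027, 0.037) [246.6 227. ]
[    0     0   301   324 36403] [104. 133.]
[ 447   73   65   82 1475] [481. 111.]
[ 239  136   39  174 4898] [258. 224.]
[328 195  83  93 988] [371. 243.]
[ 416  200   96  171 8041] [480. 280.]
```

apply_moves:
  moves: [0.04, -0.05, -1.5, 0, 0, 0, 0.04, -0.05, -3, 0, 0, 0, 0.04, -0.05, -4.3, 0, 0, 0, 0.04, -0.05, -5, 0, 0, 0, 0.04, -0.05, -5.44, 0, 0, 0, 0.04, -0.05, -5.44, 0, 0, 0, 0.04, -0.05, -5.44, 0, 0, 0]

```text
clock: 15.1
tcp_pos: [0.4295, -0.2529, 0.0174]
orientation: [0.0, 0.704, 0.71, 0.0]
wrist_force: [0.5, 0.1, -0.5]
finger_gap: 0.0386
grip_force: 0.0
```

apply_moves:
  moves: [0, 0, 0, 0, 0, 0, 0, 0, 0, 0, 0, 0, 0, 0, 0, 0, 0, 0, 0, 0, 0, 0, 0, 0, 0, 0, 0, 0, 0, 0, 0, 0, 0, 0, 0, 0]
  claw: 5
  newtons: 80

```text
clock: 15.6
tcp_pos: [0.4303, -0.2539, 0.0187]
orientation: [0.002, 0.705, 0.71, 0.0]
wrist_force: [-0.9, 1.2, 6.4]
finger_gap: 0.0125
grip_force: 79.0
```

apply_moves:
  moves: [0, 0, 1.6, 0, 0, 0, 0, 0, 3.2, 0, 0, 0, 0, 0, 4.8, 0, 0, 0, 0, 0, 6.4, 0, 0, 0, 2.74, 16.15, 6.8, 0, 0, 1.8, 2.74, 16.15, 6.8, 0, 0, 1.8, 2.74, 16.15, 6.8, 0, 0, 1.8, 2.74, 16.15, 6.8, 0, 0, 1.8, 2.74, 16.15, 6.8, 0, 0, 1.8, 2.74, 16.15, 6.8, 0, 0, 1.8, 2.74, 16.15, 6.8, 0, 0, 1.8, 2.74, 16.15, 6.8, 0, 0, 1.8, 2.74, 16.15, 6.8, 0, 0, 1.8, 2.74, 16.15, 6.8, 0, 0, 1.8, 2.74, 16.15, 6.8, 0, 0, 1.8, 2.74, 16.15, 6.8, 0, 0, 1.8, 2.74, 16.15, 6.8, 0, 0, 1.8, 2.74, 16.15, 6.8, 0, 0, 1.8, 2.74, 16.15, 6.8, 0, 0, 1.8, 2.74, 16.15, 6.8, 0, 0, 1.8]

```text
clock: 17.27
tcp_pos: [0.4972, 0.1509, 0.1872]
orientation: [0.0, -0.119, 0.993, 0.0]
wrist_force: [0.3, -0.9, -2.2]
finger_gap: 0.0125
grip_force: 78.7
```

apply_moves:
  moves: [0, 0, 0, 0, 0, 1.075, 0, 0, 0, 0, 0, 1.075, 0, 0, 0, 0, 0, 1.075, 0, 0, 0, 0, 0, 1.075, 0, 0, 0, 0, 0, 1.075, 0, 0, 0, 0, 0, 1.075, 0, 0, 0, 0, 0, 1.075, 0, 0, 0, 0, 0, 1.075, 0, 0, 0, 0, 0, 1.075, 0, 0, 0, 0, 0, 1.075, 0, 0, 0, 0, 0, 1.075]

```text
clock: 18.18
tcp_pos: [0.4973, 0.1507, 0.1871]
orientation: [0.0, -0.608, 0.794, -0.0]
wrist_force: [0.7, 0.0, -1.9]
finger_gap: 0.0126
grip_force: 78.7
```

```bash
python3 - <<'E'
from h import *
r=snap('wrist','w8'); s=status.get_state();print(s['tcp_pos'],s['orientation'],s['clock'],s['finger_gap'],s['joint_pos'])
t=s['tcp_pos'];a=np.radians(75);X=np.array([np.cos(a),np.sin(a),0]);Y=np.array([-X[1],X[0],0]);Z=np.array([0,0,1])
for x,y,z in((.126,.01,-.0147),(.126,-.01,-.0147),(.027,0,.018),(-.045,.015,-.0137),(-.045,-.015,-.0137)):print((x,y,z),proj('w8',t+x*X+y*Y+z*Z).round(1))
c=np.array([.5157,.2180,0])
for y in(.0135,-.0135):print('pin',proj('w8',c+.079*X+y*Y+.069*Z).round(1))
d=np.load('pics/w8.npz');print(-d['T'][:3,:3].T@d['T'][:3,3])
E
```

```text
[0.49733269 0.150737   0.18699468] [ 5.08738608e-05 -6.08366693e-01  7.93656074e-01 -1.82813421e-05] 18.2333 0.01267919527430526 [ 1.39722511e-01  2.28664850e-01 -1.97136040e-01  1.14488886e+00
  1.82171740e-05 -1.16827951e+00]
(0.126, 0.01, -0.0147) [[269.6 434.4]]
(0.126, -0.01, -0.0147) [[237.4 434.4]]
(0.027, 0, 0.018) [[253.4 340.4]]
(-0.045, 0.015, -0.0137) [[285.7 162.9]]
(-0.045, -0.015, -0.0137) [[221. 163.]]
pin [[267.4 343.5]]
pin [[238.8 343.5]]
[0.4779546  0.07846795 0.32214456]
```

apply_moves:
  moves: [0.14, 0.48, -0.5, -0.1, 0.027, 0, 0.14, 0.48, -1, -0.2028, 0.0544, 0, 0.14, 0.48, -1.6, -0.2028, 0.0544, 0, 0.14, 0.48, -2.2, -0.2028, 0.0544, 0, 0.14, 0.48, -2.8, -0.2028, 0.0544, 0, 0.14, 0.48, -3.16, -0.2028, 0.0544, 0, 0.14, 0.48, -3.16, -0.2028, 0.0544, 0, 0.14, 0.48, -3.16, -0.2028, 0.0544, 0]

```text
clock: 18.9
tcp_pos: [0.5006, 0.1626, 0.1078]
orientation: [-0.084, -0.606, 0.789, -0.064]
wrist_force: [0.1, 0.1, -2.4]
finger_gap: 0.0123
grip_force: 78.9
```

```bash
python3 - <<'E'
from h import *
from scipy.spatial.transform import Rotation as Ro
for n in('wrist','side','top'): r=snap(n,n+'9')
s=status.get_state();t=s['tcp_pos'];q=s['orientation'];print(t,s['clock'],s['wrist_force'])
R=Ro.from_quat(np.r_[q[1:],q[0]]).as_matrix();zb=-R[:,2];yb=R[:,1];yb=yb if yb[0]<0 else -yb;xb=np.cross(yb,zb)
print('bar x',xb.round(3),np.degrees(np.arctan2(xb[1],xb[0])))
c=np.array([.5157,.2180,0]);a=np.radians(75);X=np.array([np.cos(a),np.sin(a),0]);Y=np.array([-X[1],X[0],0])
tip=t+.126*xb-.0187*zb;tail=t-.045*xb-.0187*zb
for n,p in(('tip',tip),('tail',tail)):print(n,((p-c)@X*1000).round(1),((p-c)@Y*1000).round(1),(p[2]*1000).round(1))
ims=[]
def lab(f,P):
    im=cv2.imread(f'pics/{f}.png'); return im,proj(f,P)
P=[tip+.01*yb,tip-.01*yb,tail+.015*yb,tail-.015*yb]+[c+.079*X+y*Y+[0,0,.069] for y in(.0135,-.0135)]
S=cv2.imread('pics/side9.png')[118:192,205:285];T=cv2.imread('pics/top9.png')[142:238,122:226];Wr=cv2.imread('pics/wrist9.png')
for f in('side9','top9','wrist9'):print(f,proj(f,P).round(1).tolist())
A=cv2.resize(S,(400,370),interpolation=cv2.INTER_CUBIC);B=cv2.resize(T,(400,369),interpolation=cv2.INTER_CUBIC);B=cv2.copyMakeBorder(B,0,1,0,0,0)
C=cv2.resize(Wr[30:330,120:440][:,:],(245,230));C2=cv2.resize(Wr[80:270,180:330],(182,230),interpolation=cv2.INTER_CUBIC)
row=np.zeros((230,800,3),np.uint8);row[:,:245]=C;row[:,250:432]=C2
cv2.imwrite('pics/comp.png',np.vstack([np.hstack([A,B]),row]))
E
```

```text
[0.5016884  0.16282644 0.10899698] 19.05 [-0.42945301 -0.71374396 -1.84194232]
bar x [ 0.252  0.945 -0.207] 75.06089727674082
tip 62.5 -0.6 64.6
tail -104.8 -0.8 100.0
side9 [[245.5, 138.0], [251.3, 138.9], [228.4, 154.1], [238.2, 155.6], [245.6, 134.3], [253.5, 135.5]]
top9 [[149.7, 184.8], [151.5, 178.5], [201.6, 198.5], [204.3, 188.6], [143.6, 184.5], [146.2, 175.9]]
wrist9 [[267.5, 430.9], [235.7, 430.9], [283.0, 162.1], [219.7, 162.0], [274.4, 461.6], [230.7, 461.6]]
```

View pics/comp.png

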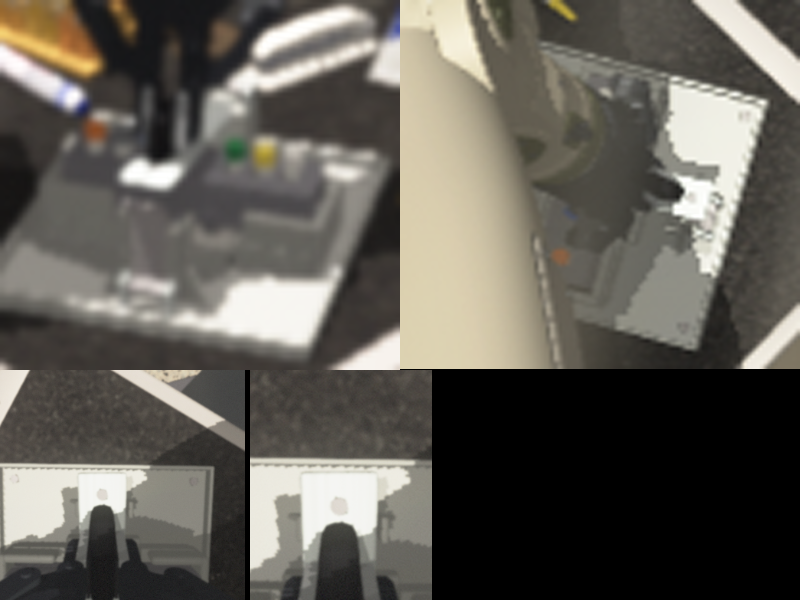

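Bar tail in the wrist crop sits about 1.4 mm to +X of prediction, well aligned in y and yaw, and clear of the latch. Sliding the tongue in along the bar's axis.

apply_moves:
  moves: [0.04, 0.15, -0.06, 0, 0, 0, 0.08, 0.3, -0.1, 0, 0, 0, 0.12, 0.45, -0.13, 0, 0, 0, 0.16, 0.6, -0.16, 0, 0, 0, 0.16, 0.6, -0.16, 0, 0, 0]

```text
clock: 19.47
tcp_pos: [0.5051, 0.1786, 0.1037]
orientation: [-0.083, -0.607, 0.788, -0.064]
wrist_force: [0.3, -0.3, -1.1]
finger_gap: 0.0125
grip_force: 78.9
```

apply_moves:
  moves: [0.02, 0.08, -0.02, 0, 0, 0, 0.04, 0.16, -0.04, 0, 0, 0, 0.06, 0.24, -0.055, 0, 0, 0, 0.06, 0.24, -0.055, 0, 0, 0]

```text
clock: 19.8
tcp_pos: [0.5065, 0.1841, 0.1025]
orientation: [-0.083, -0.606, 0.788, -0.064]
wrist_force: [0.2, -0.4, -0.3]
finger_gap: 0.0128
grip_force: 79.0
```

```bash
cat > bar.py <<'E'
from h import *
from scipy.spatial.transform import Rotation as Ro
s=status.get_state();t=s['tcp_pos'];q=s['orientation']
R=Ro.from_quat(np.r_[q[1:],q[0]]).as_matrix();zb=-R[:,2];yb=R[:,1];yb=yb if yb[0]<0 else -yb;xb=np.cross(yb,zb)
c=np.array([.5157,.2180,0]);a=np.radians(75);X=np.array([np.cos(a),np.sin(a),0]);Y=np.array([-X[1],X[0],0])
tip=t+.1274*xb-.0187*zb;tail=t-.0436*xb-.0187*zb
for n,p in(('tip',tip),('tail',tail),('tcp',t)):print(n,((p-c)@X*1000).round(1),((p-c)@Y*1000).round(1),(p[2]*1000).round(1))
print('pitch',np.degrees(np.arcsin(-xb[2])).round(2),'F',s['wrist_force'].round(1),'T',s['ft_torque'].round(2),s['clock'],s['finger_gap'])
E
python3 bar.py
```

```text
tip 85.6 0.4 57.7
tail -81.7 -0.0 93.3
tcp -35.1 0.1 102.5
pitch 12.02 F [ 0.2 -0.4 -0.3] T [ 0.34 -0.06  0.01] 19.8 0.012774997435262593
```

apply_moves:
  moves: [-0.01, -0.035, -0.13, 0.0254, -0.0068, 0, -0.02, -0.075, -0.26, 0.0507, -0.0136, 0, -0.03, -0.115, -0.39, 0.076, -0.0204, 0, -0.04, -0.155, -0.516, 0.1014, -0.0272, 0, -0.04, -0.155, -0.516, 0.1014, -0.0272, 0]

```text
clock: 20.22
tcp_pos: [0.5052, 0.1796, 0.0895]
orientation: [-0.041, -0.608, 0.792, -0.031]
wrist_force: [0.6, 1.0, -0.3]
finger_gap: 0.0128
grip_force: 79.1
```

```bash
python3 bar.py
```

```text
tip 85.0 0.4 57.7
tail -85.1 0.2 75.4
tcp -39.8 0.2 89.5
pitch 5.93 F [ 0.6  1.  -0.3] T [ 0.5  -0.05  0.06] 20.2167 0.012817162526608559
```

apply_moves:
  moves: [0, -0.01, -0.065, 0.0127, -0.0034, 0, 0, -0.02, -0.13, 0.0253, -0.0068, 0, -0.01, -0.03, -0.195, 0.038, -0.0102, 0, -0.01, -0.04, -0.26, 0.0506, -0.0136, 0, -0.01, -0.04, -0.26, 0.0506, -0.0136, 0]

```text
clock: 20.63
tcp_pos: [0.5066, 0.1796, 0.084]
orientation: [-0.019, -0.609, 0.792, -0.016]
wrist_force: [1.9, 3.2, 1.6]
finger_gap: 0.0124
grip_force: 79.3
```

```bash
python3 bar.py
```

```text
tip 86.9 -1.0 59.0
tail -83.9 -1.3 67.4
tcp -39.5 -1.2 84.0
pitch 2.83 F [1.9 3.2 1.6] T [ 0.58 -0.47 -0.02] 20.6333 0.012438840369970398
```

apply_moves:
  moves: [0, -0.01, -0.053, 0.0101, -0.0027, 0, 0, -0.02, -0.107, 0.0202, -0.0054, 0, 0, -0.02, -0.16, 0.0303, -0.0081, 0, 0, -0.02, -0.16, 0.0303, -0.0081, 0]

```text
clock: 20.97
tcp_pos: [0.5048, 0.1786, 0.0784]
orientation: [-0.008, -0.61, 0.793, -0.006]
wrist_force: [2.0, 3.7, -1.2]
finger_gap: 0.0128
grip_force: 79.0
```

```bash
python3 bar.py
```

```text
tip 86.1 0.6 57.1
tail -84.9 0.2 60.5
tcp -40.9 0.3 78.4
pitch 1.14 F [ 2.   3.7 -1.2] T [ 1.22 -0.54 -0.03] 20.9667 0.012797783620857685
```

apply_moves:
  moves: [0, 0, -0.04, 0.0097, -0.0026, 0, 0, 0, -0.08, 0.0193, -0.0052, 0, 0, 0, -0.11, 0.0193, -0.0052, 0, 0, 0, -0.11, 0.0193, -0.0052, 0]

```text
clock: 21.3
tcp_pos: [0.5047, 0.1782, 0.0767]
orientation: [-0.001, -0.61, 0.793, -0.0]
wrist_force: [-0.8, 2.7, 5.1]
finger_gap: 0.0129
grip_force: 80.0
```

```bash
python3 bar.py
```

```text
tip 86.1 0.6 57.9
tail -84.9 0.2 58.0
tcp -41.2 0.3 76.7
pitch 0.05 F [-0.8  2.7  5.1] T [ 0.61  0.14 -0.04] 21.3 0.01285780909806923
```

apply_moves:
  moves: [0, 0, -0.03, 0, 0, 0, 0, 0, -0.06, 0, 0, 0, 0, 0, -0.06, 0, 0, 0]

```text
clock: 21.55
tcp_pos: [0.5048, 0.1783, 0.0767]
orientation: [-0.0, -0.61, 0.793, -0.0]
wrist_force: [-4.8, 1.2, 16.8]
finger_gap: 0.0124
grip_force: 81.6
```

```bash
python3 bar.py
```

```text
tip 86.2 0.5 57.8
tail -84.8 0.2 58.0
tcp -41.2 0.3 76.7
pitch 0.05 F [-4.8  1.2 16.8] T [ 0.39  1.   -0.07] 21.55 0.012383532334626286
```

The bar is level on hard seats and the latch's sideways force has gone. A gentle lift test comes next.

apply_moves:
  moves: [0, 0, 0.09, 0, 0, 0, 0, 0, 0.15, 0, 0, 0, 0, 0, 0.2, 0, 0, 0, 0, 0, 0.2, 0, 0, 0, 0, 0, 0.2, 0, 0, 0]

```text
clock: 21.97
tcp_pos: [0.5042, 0.1778, 0.0784]
orientation: [-0.002, -0.609, 0.793, -0.0]
wrist_force: [1.9, -1.7, -11.1]
finger_gap: 0.0127
grip_force: 78.2
```

```bash
python3 bar.py
```

```text
tip 85.5 1.0 59.3
tail -85.5 0.7 59.8
tcp -41.8 0.7 78.4
pitch 0.17 F [  1.9  -1.7 -11.1] T [-0.07 -0.5   0.06] 21.9667 0.012663003993069558
```

Latch holds: 1.8 mm of play, then firm resistance. Lower again to neutral and release.

apply_moves:
  moves: [0, 0, -0.06, 0, 0, 0, 0, 0, -0.14, 0, 0, 0, 0, 0, -0.14, 0, 0, 0, 0, 0, -0.14, 0, 0, 0]

```text
clock: 22.3
tcp_pos: [0.5053, 0.1786, 0.0768]
orientation: [-0.0, -0.61, 0.793, -0.0]
wrist_force: [-0.5, -0.5, -0.1]
finger_gap: 0.0122
grip_force: 79.9
```

apply_moves:
  moves: [0, 0, 0, 0, 0, 0, 0, 0, 0, 0, 0, 0, 0, 0, 0, 0, 0, 0, 0, 0, 0, 0, 0, 0]
  claw: 45

```text
clock: 22.63
tcp_pos: [0.5054, 0.1785, 0.0765]
orientation: [-0.0, -0.61, 0.793, -0.0]
wrist_force: [0.3, 0.3, -0.5]
finger_gap: 0.0386
grip_force: 0.0
```

apply_moves:
  moves: [0, 0, 0.4, 0, 0, 0, 0, 0, 1.2, 0, 0, 0, 0, 0, 2.6, 0, 0, 0, 0, 0, 4.2, 0, 0, 0, 0, 0, 5.4, 0, 0, 0, -0.5, -3, 5.4, 0, 0, 0, -0.5, -3, 5.4, 0, 0, 0, -0.5, -3, 5.4, 0, 0, 0]

```text
clock: 23.3
tcp_pos: [0.4922, 0.0996, 0.2131]
orientation: [-0.0, -0.608, 0.794, -0.002]
wrist_force: [-0.4, 0.1, 1.1]
finger_gap: 0.0383
grip_force: 0.0
```

```bash
python3 - <<'E'
from h import *
r=snap('wrist','w10');s=status.get_state();print(s['tcp_pos'],s['clock'])
c=np.array([.5157,.2180,0]);a=np.radians(75);X=np.array([np.cos(a),np.sin(a),0]);Y=np.array([-X[1],X[0],0]);Z=np.array([0,0,1])
P=lambda x,y,z:proj('w10',c+(x*X+y*Y+z*Z)/1000)[0].round(1)
print('grip top corners pred',[P(x,y,95).tolist() for x,y in((-67,7),(-67,-7),(-13,7),(-13,-7))])
print('plate tail pred',P(-85,15,63),P(-85,-15,63),'nose',P(-80,10,65),P(-80,-10,65))
g=cv2.cvtColor(r['image'],cv2.COLOR_BGR2GRAY)
u,v=P(-67,0,95);u=int(u)
print('col',u,[(i,int(g[i,u])) for i in range(int(v)-40,int(v)+14,2)])
u2,v2=P(-75,15,63);u3,_=P(-75,-15,63);v2=int(v2);print('row',v2,[(i,int(g[v2,i])) for i in range(int(min(u2,u3))-12,int(max(u2,u3))+13,2)],u2,u3)
m=(g<45).astype(np.uint8);k,l,st,cc=cv2.connectedComponentsWithStats(m)
for i in range(1,k):
    if 400<st[i,4]<20000:print(st[i])
E
```

```text
[0.49251365 0.10133904 0.21268596] 23.35
grip top corners pred [[271.2, 252.4], [254.8, 252.4], [270.2, 306.5], [254.8, 306.4]]
plate tail pred [278.3 219.3] [246.2 219.3] nose [273.  225.1] [251.5 225.1]
col 263 [(212, 97), (214, 100), (216, 111), (218, 116), (220, 118), (222, 127), (224, 114), (226, 151), (228, 154), (230, 131), (232, 129), (234, 129), (236, 143), (238, 133), (240, 71), (242, 39), (244, 32), (246, 32), (248, 32), (250, 30), (252, 33), (254, 34), (256, 33), (258, 32), (260, 38), (262, 38), (264, 31)]
row 229 [(234, 133), (236, 134), (238, 134), (240, 132), (242, 132), (244, 123), (246, 137), (248, 165), (250, 162), (252, 162), (254, 166), (256, 164), (258, 160), (260, 141), (262, 133), (264, 152), (266, 165), (268, 163), (270, 163), (272, 164), (274, 162), (276, 152), (278, 126), (280, 118), (282, 107), (284, 106), (286, 104), (288, 117), (290, 133)] 278.0 246.3
[ 241  147  271  144 7361]
[100 242  67  44 894]
[256 242  14  60 620]
```

```bash
python3 -c "
from workcell import job;print(job.hand_in())"
```

```text
the job is handed in; nothing more can be done
None
```

The carrier is packed and handed in at about 23 s on the robot's clock: the timer is in the well, the block is in its channel, and the bar is hooked under the keeper and latched. The latch held in a gentle lift test. I kept the gripper clear of the forceps and pen but took no final picture of them.

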